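# Draw the tissue-grinder pestle up to drain and hold it

### The job

The blue-handled pestle has finished grinding: take it by its handle, ease its white head about a centimetre off the bottom of its leaning glass tube and pause there for two seconds so that the liquid can run in beneath it. Then draw it on, slower than 5 cm a second and straight along the tube so that it neither jams nor strains the glass, until the whole white head stands between the two black rings on the glass, never out of the mouth. Finish still holding it there, at rest and in line with the tube, to drain; leave the red pestle and everything else on the bench as it is.

Things in the scene. Friction and masses are not known exactly. Their poses are not given: they have to be found in the camera images.
- coldblock: aluminium cold block (90 x 170 mm, 62 mm thick) on a sheet-steel wedge stand, fixed to the bench. Origin: middle of the stand's foot, on the bench. z up; -x is its front, the side to which the tubes lean; the two tubes stand side by side along its y, 42 mm either side of the middle, either one on either side.
- tube_blue: clear glass grinder tube of the blue pestle, outer diameter 34 mm, 155 mm long, fixed in the block, which hides its lower 62 mm; it leans 15 degrees from upright to the block's front. Origin: centre of its foot, 34 mm above the bench; z runs up the bore to the mouth. Bore 26.6 mm, bottom at z = 5 mm. Two black rings round the glass: the lower ends at z = 71, the upper starts at z = 133 mm
- tube_blue_mouth (a point): middle of that tube's open end, on the bore axis, z = 155 mm
- pestle_blue: the pestle to draw, about 0.16 kg. Origin: middle of the head's lower face; z up the rod. White head 25 mm diameter, z = 0 to 45 mm; steel rod 8 mm; blue round handle 20 mm diameter, z = 190 to 238. It starts on the bottom of the bore, leaning with the tube; 0.8 mm of play all round lets it lean up to 3 degrees off the bore's axis
- pestle_blue_grip (a point): where to hold the blue pestle: on its axis in the middle of the handle, 214 mm above its lower face
- pestle_blue_head (a point): middle of the blue pestle's white head, on its axis; between the rings when it stands at 93.5 to 110.5 mm along the tube's z
- draw_blue (a joint): how far the blue pestle's head is drawn up the bore, m: 0 on the bottom, 0.0745 midway between the rings (0.066 to 0.083 is between them), 0.105 when the head's top reaches the mouth. The snug bore drags along its axis with about 0.8 N plus 45 N per m/s; let go, the pestle sinks slowly
- tube_red: the other glass tube, the same in every way, with the red-handled pestle
- pestle_red: the other pestle, the same but for its red handle; leave alone
- draw_red (a joint): how far the red pestle's head is off the bottom of its bore, m
- bottle: 500 ml clear glass bottle with blue cap, 86 mm diameter, 182 mm tall; origin under its middle
- tipbox: yellow pipette-tip box, 85 x 122 x 66 mm; origin under its middle
- pipette_a: dark micropipette with white button lying on the bench, 245 mm long, 27 mm thick; origin under the middle, tip towards its x
- pipette_b: the same with a blue button
- controller: cream pistol-shaped pipette controller lying on its side, about 240 x 100 x 32 mm; origin beneath it
- tuberack: orange microtube rack beside the block, 65 x 130 x 36 mm; origin under its middle
- timer: white square bench timer beside the block, 70 x 70 x 19 mm; origin under its middle

How it is judged:
On the way:
1. the blue pestle is held by the gripper about a centimetre (4 to 20 mm) off the bottom, for a second (value of joint draw_blue between 0.004 and 0.02 m and contact force between the fingers and pestle_blue above 1 N), for 1 s.
At the end, for the whole second after the job is handed in: the gripper holds the blue pestle still (under 5 mm/s), its whole head between the two black rings (drawn 65.5 to 83.5 mm), within 4 degrees of the tube's axis; the red pestle is still down in its tube (within 8 mm) and nothing else on the bench has moved 2 cm (value of joint draw_blue between 0.0655 and 0.0835 m and velocity of joint draw_blue between -0.005 and 0.005 m/s and angle between the z axis of pestle_blue and the z axis of tube_blue, either way round below 0.07 rad and distance between pestle_blue_head and tube_blue above 0.0925 m and contact force between the fingers and pestle_blue above 1 N and value of joint draw_red below 0.008 m and distance of each of bottle, tipbox, pipette_a, pipette_b, controller, tuberack, timer from where it was at the start of the episode below 0.02 m); the arm keeps its last pose, push and grip.
It fails at once if the blue pestle is drawn or pushed much faster than 5 cm a second (over 9 cm/s) (velocity of joint draw_blue above 0.09 m/s or velocity of joint draw_blue below -0.09 m/s).
It fails at once if the pestle jams: it strains the glass with more than 30 N (contact force between pestle_blue and tube_blue above 30 N).
It fails at once if the head comes out of the tube's mouth (value of joint draw_blue above 0.108 m).
It fails at once if the red pestle is drawn up (value of joint draw_red above 0.01 m).
It fails at once if something else on the bench is pushed about (more than 2 cm) (distance of any of bottle, tipbox, pipette_a, pipette_b, controller, tuberack, timer from where it was at the start of the episode above 0.02 m).
It also fails if it takes over 40 s, if anything falls off the work surface, if the arm or the gripper's body presses on something with over 40 N, if the wrist force passes 120 N, or if a joint passes its speed limit or range.

### The arm

A 6-joint arm with a two-finger parallel gripper is mounted at the origin on the work surface. World frame = base frame: x ahead of the robot, y to its left, z up, the work surface at z = 0. Lengths are in m, angles in rad, forces in N, time in s.
With the tool pointing down it reaches from about 0.35 to 0.775 m from the base axis. Payload 7.3 kg.
Tool frame: the origin (TCP) lies at the centre of the arm's flange, where the gripper is bolted on; the fingertips stand 178 mm ahead of it and the grasp point (between the pads) lies 159 mm ahead of it; z points along the fingers, y is the line along which they close (so a half turn about z gives the same grasp; the last joint's range is limited). The gripper opens to 92 mm and grips with 3 to 60 N. Pads are 19 mm wide; open, the fingers measure 130 mm over their backs; the gripper's body (75 mm by 190 mm) begins 47 mm behind the grasp point.
Start: joints at [-1.246, 0.342, 1.524, -0, 1.275, -0.146], TCP at [0.238, -0.468, 0.405] pointing down, gripper open.
Joint ranges: [-2.53, 2.53], [-0.77, 2.02], [0.04, 2.7], [-1, 4.14], [0.28, 2.66], [-3.11, 3.11]. Speed limits (rad/s): [2.57, 2.57, 3.14, 3.14, 3.14, 3.14].

### API

Orientations are given as [roll, pitch, yaw] about the fixed x, y, z axes, in that order (R = Rz(yaw) Ry(pitch) Rx(roll)).
In Python, from cell import telemetry, vision, ticket gives the robot as it stands.
- The arm moves only by the shell command python3 -m crank 'ROWS' [FORCE]. ROWS is JSON, a list of rows, each a list of 5 numbers: the gripper command: -1 is shut, 1 is fully open, values between are in proportion, then the shift along the tool's x, y, z in mm, then the turn about the tool's z in rad. In form: [[fingers, dx, dy, dz, roll], ...]. A call has 1 to 12 rows; each row is the pose to reach, as a shift and turn from the pose commanded when the call began, along the tool's axes at that moment; what a row does not reach only later rows make up. A row lasts 1/12 s, in which the tool goes at most 41.7 mm and 7.16 degrees, less where a joint would pass 70% of its speed; a pose out of reach is approached as far as the arm can. A call with a gripper value outside its range is refused whole. The fingers move at their own pace and stop on an object; FORCE is the grip in N (left out, the last holds). Time passes only in rows, so rows that repeat a pose let the fingers close. It gives the time, the measured TCP pose, the force, the opening and the grip force at its end, in the units of the state.
- telemetry.observe(): the state, without advancing time (a new reading comes with each control period).
- vision.read_camera(name): name is "side" or "top" or "wrist"; returns (picture, depth): 400x640x3 uint8, red, green, blue; 400x640 float32, m along the optical axis (not along the pixel's ray), 0 where there is no reading.
- vision.get_calibration(name): a dict with "camera_matrix" (3x3 intrinsics, pixels), "rvec" (rotation vector, rad) and "tvec" (3), from world to camera coordinates, as OpenCV has them. Camera axes: x right, y down, z forward; pixel columns grow to the right and rows downward; lengths in m; the calibration is good to about 2 mm. A picture is of the moment at which its call begins: read the wrist's pose just before it. get_calibration takes no time and is no camera call; for the wrist camera it gives the pose at the moment of the call.
- ticket.hand_in(): hands the job in; it is judged then, once.
The state is a dict: "time": time; "qpos": joint angles; "qvel": joint speeds; "joint_efforts": joint torques, N m; "tool_pos": TCP position; "tool_rot": TCP orientation; "contact_force": force on the tool from outside, world axes, zero at the start; "torque": the same for the moment, N m; "opening": finger opening in m; "grip_force": force on a finger pad.
Only numpy, scipy, OpenCV 4.12 (cv2) and the standard library are available. Lean on these libraries where they do the work, as an engineer would, in place of code of your own. Each camera call takes 0.05 s, during which the arm holds its last target. There are 200 camera calls.

## Working session

There is one attempt and no reset: what is moved stays moved. The work goes in short steps, Python scripts to look and compute and a shell command to move; the robot and the scene stay as the last step left them, time stands still between calls to the robot, and variables do not carry over. Pictures are saved under pics/ and viewed, at most 10 in all, crops included, and the job is handed in when it is done.

```bash
ls; mkdir -p pics; python3 - <<'E'
from cell import telemetry, vision
import cv2, numpy as np
print(telemetry.observe())
for n in("side","top"):
    im,d=vision.read_camera(n); cv2.imwrite(f"pics/{n}0.png",im[:,:,::-1]); np.save(f"pics/{n}0.npy",d)
    c=vision.get_calibration(n); print(n,c)
E
```

```text
pics
{'time': 0.0, 'qpos': array([-1.24599974e+00,  3.42727364e-01,  1.52504166e+00, -2.21273057e-05,
        1.27539088e+00, -1.46003038e-01]), 'qvel': array([-8.36123796e-05,  1.13185422e-03, -9.15339692e-04,  4.12803765e-04,
        2.58606814e-04, -2.15252306e-04]), 'joint_efforts': array([ 1.21666184e-03, -4.31237590e+01, -2.44220281e+01,  7.19204312e-02,
        5.58879878e-02, -1.19959509e-04]), 'tool_pos': array([ 0.23810975, -0.46773992,  0.40403374]), 'tool_rot': array([-3.14003900e+00, -2.07077334e-04,  4.70805925e-01]), 'contact_force': array([-0.3203401 ,  0.2972615 , -0.20124525]), 'torque': array([ 0.00442541, -0.00663769, -0.01192289]), 'grip_force': 0.0, 'opening': 0.09176904759081488}
side {'camera_matrix': array([[437.33962302,   0.        , 318.00354281],
       [  0.        , 437.33962302, 198.19295786],
       [  0.        ,   0.        ,   1.        ]]), 'rvec': array([ 0.96565754, -2.40695515,  1.15584973]), 'tvec': array([0.41285511, 0.36647731, 1.20994027])}
top {'camera_matrix': array([[393.16118464,   0.        , 323.48396864],
       [  0.        , 393.16118464, 196.30136566],
       [  0.        ,   0.        ,   1.        ]]), 'rvec': array([ 2.09700625, -2.12429194,  0.19328215]), 'tvec': array([0.03714485, 0.55359388, 1.25399593])}
```

View pics/side0.png

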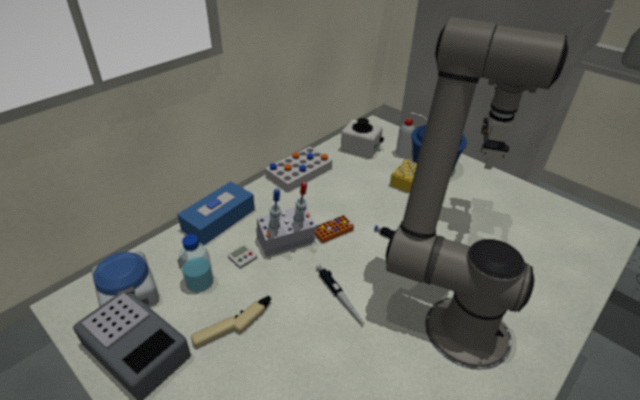

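View pics/top0.png

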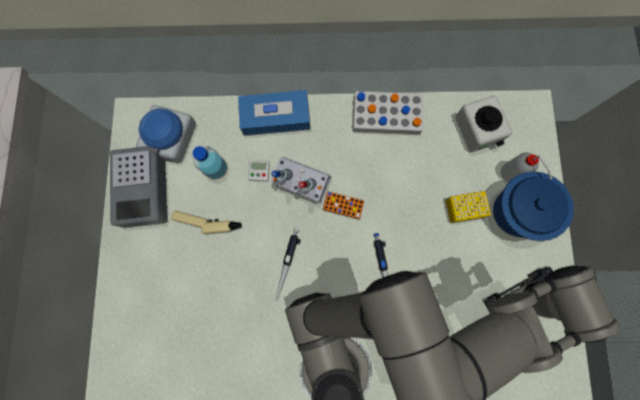

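The side view shows the blue handle at about (277,196) and the red one at (303,188). In the top view they are at (279,175) and (304,184), with the block at about (302,180).

```bash
cat > h.py <<'E'
import cv2, numpy as np
from cell import vision, telemetry
def cam(n):
    c=vision.get_calibration(n); R=cv2.Rodrigues(c["rvec"])[0]; return c["camera_matrix"],R,np.array(c["tvec"]).ravel()
def ray(n,uv,C=None):
    K,R,t=C or cam(n); d=R.T@np.linalg.solve(K,[*uv,1.]); return -R.T@t,d/np.linalg.norm(d)
def tri(rays):
    A=sum(np.eye(3)-np.outer(d,d) for o,d in rays); b=sum((np.eye(3)-np.outer(d,d))@o for o,d in rays)
    p=np.linalg.solve(A,b); return p,[round(1e3*np.linalg.norm(np.cross(p-o,d)),1) for o,d in rays]
def mask(im,col,box):
    h=cv2.cvtColor(im,cv2.COLOR_RGB2HSV); H,S,V=h[...,0].astype(int),h[...,1],h[...,2]
    m=((abs(H-112)<13) if col=="blue" else ((H<8)|(H>172)))&(S>110)&(V>40)
    z=np.zeros_like(m); x0,y0,x1,y1=box; z[y0:y1,x0:x1]=m[y0:y1,x0:x1]
    n,l,s,c=cv2.connectedComponentsWithStats(z.astype(np.uint8)); 
    i=1+np.argmax(s[1:,4]); return l==i,c[i],s[i]
def plane(n,uv,z):
    o,d=ray(n,uv); return o+d*(z-o[2])/d[2]
E
python3 - <<'E'
from h import *
s=cv2.imread("pics/side0.png")[:,:,::-1].copy(); t=cv2.imread("pics/top0.png")[:,:,::-1].copy()
P={}
for col,bs,bt in(("blue",(265,182,288,207),(265,165,292,186)),("red",(293,178,315,200),(293,174,314,196))):
    r=[]
    for n,im,b in(("side",s,bs),("top",t,bt)):
        m,c,st=mask(im,col,b); print(col,n,c,st); r.append(ray(n,c))
    P[col],e=tri(r); print(P[col],e)
v=P["red"]-P["blue"]; print(v,np.linalg.norm(v),np.degrees(np.arctan2(v[1],v[0])))
cv2.imwrite("pics/c1.png",np.hstack([cv2.resize(s[170:260,240:340,::-1],(400,360),interpolation=2),cv2.resize(t[140:230,250:350,::-1],(400,360),interpolation=2)]))
# block top: depth points near top of block
K,R,T=cam("top"); d=np.load("pics/top0.npy")
v,u=np.mgrid[145:215,255:345]; z=d[145:215,255:345]
X=np.stack([(u-K[0,2])/K[0,0]*z,(v-K[1,2])/K[1,1]*z,z],-1).reshape(-1,3)
W=(X-T)@R; h=W[:,2]; print(np.histogram(h,bins=np.arange(-.01,.28,.01)))
E
```

```text
blue side [276.1025641  195.05128205] [274 190   5  11  39]
blue top [275.81081081 173.32432432] [272 171   8   6  37]
[0.58543669 0.16375226 0.24524154] [np.float64(0.1), np.float64(0.1)]
red side [302.77083333 187.83333333] [301 182   6  13  48]
red top [302.51351351 184.32432432] [299 182   8   6  37]
[0.55181987 0.08710215 0.24745964] [np.float64(0.7), np.float64(0.7)]
[-0.03361682 -0.07665011  0.00221809] 0.08372723583711923 -113.68105297402899
(array([1956, 2075,  254,  296,  140,   62,   11,   23,   31,  373,  348,
        361,   21,   27,   12,   20,   18,   12,   25,   93,    6,    0,
          0,    1,   10,    8,   13,   55,   22]), array([-0.01,  0.  ,  0.01,  0.02,  0.03,  0.04,  0.05,  0.06,  0.07,
        0.08,  0.09,  0.1 ,  0.11,  0.12,  0.13,  0.14,  0.15,  0.16,
        0.17,  0.18,  0.19,  0.2 ,  0.21,  0.22,  0.23,  0.24,  0.25,
        0.26,  0.27,  0.28]))
```

View pics/c1.png

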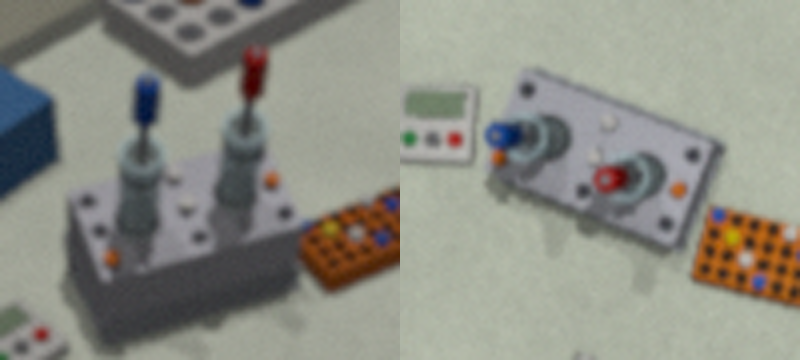

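The crops agree with the triangulation: the handles are 83.7 mm apart (84 expected) and sit at a height of 0.245–0.247 m (0.2455 expected). Next I fit the block's sloping top to get the lean direction.

```bash
python3 - <<'E'
from h import *
for n,f in(("top",(140,215,255,345)),("side",(195,260,245,325))):
    K,R,T=cam(n); d=np.load(f"pics/{n}0.npy"); a,b,c,e=f
    v,u=np.mgrid[a:b,c:e]; z=d[a:b,c:e]
    X=np.stack([(u-K[0,2])/K[0,0]*z,(v-K[1,2])/K[1,1]*z,z],-1).reshape(-1,3); W=((X-T)@R); W=W[(W[:,2]>.075)&(W[:,2]<.12)]
    for k in range(8):
        c0=W.mean(0); n_=np.linalg.svd(W-c0)[2][2]; n_*=np.sign(n_[2]); r=(W-c0)@n_; W=W[abs(r)<max(.003,1.5*r.std())]
    print(n,len(W),"ctr",W.mean(0),"normal",n_,"tilt",np.degrees(np.arccos(n_[2])),"az",np.degrees(np.arctan2(n_[1],n_[0])),r.std())
    # mouth-level points of glass / handle top
a=np.radians(-113.68-90); lean=np.r_[np.cos(a),np.sin(a)]*np.sin(np.radians(15)); A=np.r_[lean,np.cos(np.radians(15))]; print("axis",A)
# project predicted mouth, handle ends into images to check
g=np.array([.58543669,.16375226,.24524154])
for n in("side","top"):
    K,R,T=cam(n)
    for s in(-.064,-.024,0,.024,-.152): 
        p=R@(g+s*A)+T; q=K@p; print(n,s,(q/q[2])[:2].round(1))
E
```

```text
top 769 ctr [0.60473117 0.10352919 0.0944589 ] normal [-0.23722235  0.10110494  0.96617977] tilt 14.943680493516947 az 156.91613859757035 0.0015932103305332005
side 659 ctr [0.59888437 0.1192823  0.09102953] normal [-0.23556191  0.10327244  0.96635676] tilt 14.90430404965318 az 156.32692612623853 0.001582655227115835
axis [-0.23702722  0.10394901  0.96592583]
side -0.064 [275.2 207.9]
side -0.024 [275.8 200. ]
side 0 [276.1 195.1]
side 0.024 [276.5 190. ]
side -0.152 [274.1 224. ]
top -0.064 [280.8 173.6]
top -0.024 [277.7 173.4]
top 0 [275.8 173.3]
top 0.024 [273.8 173.2]
top -0.152 [286.9 173.9]
```

The slope fit gives a 14.9° tilt with azimuth 156.3–156.9°, against 156.3° from the handle line. The bore axis is therefore (-0.237, 0.104, 0.966).

The tool can't tilt, so the fingers must close across the lean, along the block's y. That means a yaw of -0.41 rad, with the 15° lean lying in the plane of the pads. I'll raise the tool and travel above the handle first.

```bash
python3 -m crank '[[1,0,0,-40,0],[1,0,0,-80,0],[1,30,-20,-110,0.1],[1,60,-40,-110,0.2],[1,90,-60,-110,0.3],[1,120,-80,-110,0.4],[1,150,-100,-110,0.5],[1,180,-120,-110,0.6],[1,210,-140,-110,0.7],[1,240,-160,-110,0.8],[1,270,-180,-110,0.883],[1,300,-200,-110,0.883]]' 25; python3 - <<'E'
from h import *
s=telemetry.observe(); p=s["tool_pos"]; y=s["tool_rot"][2]; d=np.array([.5854,.1638])-p[:2]
print(s["tool_rot"],s["qpos"],"dx,dy",1e3*np.array([d@[np.cos(y),np.sin(y)],d@[np.sin(y),-np.cos(y)]]),p)
E
```

```text
time: 1.1
tool_pos: [0.4152, -0.1518, 0.5146]
tool_rot: [3.142, 0.0, -0.417]
contact_force: [0.3, -0.9, 0.9]
opening: 0.092
grip_force: 0.0
[ 3.14152838e+00  3.35702136e-04 -4.16880756e-01] [-5.24187436e-01  1.18147681e-01  1.51733051e+00 -1.00064894e-04
  1.50644135e+00  1.46349609e+00] dx,dy [  27.84127882 -357.4935168 ] [ 0.41519033 -0.15180326  0.51455124]
```

```bash
python3 -m crank '[[0.2,3,-30,0,0],[0.2,6,-65,0,0],[0.2,9,-100,0,0],[0.2,12,-135,0,0],[0.2,15,-170,0,0],[0.2,18,-205,0,0],[0.2,21,-240,0,0],[0.2,24,-275,0,0],[0.2,26,-310,0,0],[0.2,28,-340,0,0],[0.2,28,-357,0,0],[0.2,28,-357,0,0]]'; cat > look.py <<'E'
from h import *
import sys
k=sys.argv[1]
s=telemetry.observe(); C=cam("wrist"); im,dep=vision.read_camera("wrist"); cv2.imwrite(f"pics/w{k}.png",im[:,:,::-1])
p=s["tool_pos"]; y=s["tool_rot"][2]; print(p,s["tool_rot"],s["qpos"].round(2))
g=np.array([.5854,.1638,.2452]);A=np.array([-.237,.104,.966])
d=g[:2]-p[:2]
print("dx,dy",1e3*np.array([d@[np.cos(y),np.sin(y)],d@[np.sin(y),-np.cos(y)]]),"dz",1e3*(p[2]-.159-g[2]))
for q in(g-.064*A,g-.024*A,g,g+.024*A):
    c=C[0]@(C[1]@q+C[2]); print((c/c[2])[:2].round(1))
E
python3 look.py 1
```

```text
time: 2.1
tool_pos: [0.5844, 0.1655, 0.513]
tool_rot: [3.141, 0.002, -0.409]
contact_force: [0.3, -0.4, -0.4]
opening: 0.0549
grip_force: 0.0
[0.58435011 0.16548088 0.51300783] [ 3.14138920e+00  2.14336939e-03 -4.08512544e-01] [0.15 0.45 1.06 0.   1.63 2.13]
dx,dy [1.63121795 1.1255062 ] dz 108.80782807156028
[316.5 163.5]
[316.6 184.1]
[316.6 199.1]
[316.7 216.5]
```

View pics/w1.png

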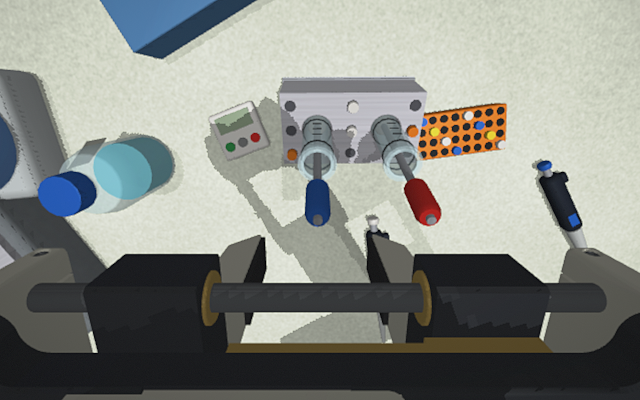

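The wrist view shows the blue handle at (317,180–218), where I predicted it (316.6, 184–216), centred between the pads. The tube mouth is at about (317,160) and the red handle is clear at (420,200). I can descend.

```bash
python3 -m crank '[[0.2,1,0.5,15,0],[0.2,2,1,30,0],[0.2,2,1,45,0],[0.2,2,1,60,0],[0.2,2,1,70,0],[0.2,2,1,80,0],[0.2,2,1,90,0],[0.2,2,1,98,0],[0.2,2,1,104,0],[0.2,2,1,108,0],[0.2,2,1,108,0],[0.2,2,1,108,0]]' 25; python3 look.py 2
```

```text
time: 3.15
tool_pos: [0.585, 0.1607, 0.4068]
tool_rot: [-3.142, -0.0, -0.412]
contact_force: [0.6, 1.3, -0.5]
opening: 0.0553
grip_force: 0.0
[0.58498723 0.16065959 0.40684961] [-3.14152774e+00 -2.93512428e-04 -4.12080136e-01] [ 0.14  0.49  1.28 -0.    1.37  2.12]
dx,dy [-0.87956669 -3.04284665] dz 2.649606377109759
[310.7 200.3]
[309.8 239. ]
[309.  270.1]
[308.  310.3]
```

View pics/w2.png

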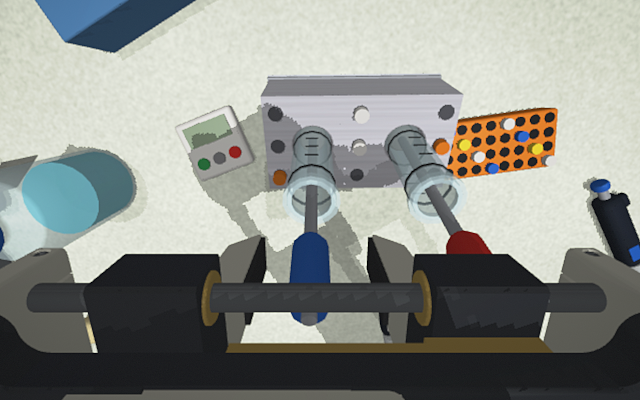

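The handle is at (310,240–320) and the mouth at (311,198), both as predicted. I shift 3 mm sideways and then close.

```bash
python3 -m crank '[[0.2,-0.5,-1.5,1,0],[0.2,-1,-3,2,0],[0.2,-1,-3,2,0],[0.2,-1,-3,2,0],[-0.2,-1,-3,2,0],[-0.2,-1,-3,2,0],[-0.4,-1,-3,2,0],[-0.4,-1,-3,2,0],[-0.5,-1,-3,2,0],[-0.5,-1,-3,2,0],[-0.5,-1,-3,2,0],[-0.5,-1,-3,2,0]]' 20; python3 look.py 3
```

```text
time: 4.2
tool_pos: [0.5852, 0.1637, 0.4047]
tool_rot: [3.142, -0.0, -0.412]
contact_force: [0.5, 0.5, 0.0]
opening: 0.023
grip_force: 0.0
[0.58519783 0.16373039 0.40469211] [ 3.14151998e+00 -4.26089100e-05 -4.12247989e-01] [ 0.15  0.5   1.28 -0.    1.36  2.13]
dx,dy [ 0.15734417 -0.1447821 ] dz 0.4921090314992105
[315.  199.7]
[314.9 238.9]
[314.8 270.5]
[314.7 311.4]
```

```bash
python3 -m crank '[[-0.6,0,0,0,0],[-0.7,0,0,0,0],[-1,0,0,0,0],[-1,0,0,0,0],[-1,0,0,0,0],[-1,0,0,0,0]]' 20; python3 -c "
from cell import telemetry;s=telemetry.observe();print(s['tool_pos'],s['contact_force'],s['torque'],s['tool_rot'])"
```

```text
time: 4.75
tool_pos: [0.5852, 0.1638, 0.4047]
tool_rot: [-3.141, -0.0, -0.412]
contact_force: [0.7, 1.1, -0.7]
opening: 0.0199
grip_force: 20.0
[0.58520579 0.16382216 0.40471273] [ 0.72208583  1.09230466 -0.72665813] [ 0.36403396 -0.07827039  0.02361596] [-3.14142640e+00 -8.27665576e-05 -4.12214789e-01]
```

```bash
python3 -m crank '[[-1,-0.3,0,-1,0],[-1,-0.6,0,-2.2,0],[-1,-1,0,-3.6,0],[-1,-1.4,0,-5.1,0],[-1,-1.8,0,-6.6,0],[-1,-2.2,0,-8.1,0],[-1,-2.6,0,-9.7,0],[-1,-2.8,0,-10.6,0],[-1,-2.8,0,-10.6,0],[-1,-2.8,0,-10.6,0],[-1,-2.8,0,-10.6,0],[-1,-2.8,0,-10.6,0]]' ; python3 look.py 4
```

```text
time: 5.75
tool_pos: [0.5826, 0.1649, 0.4155]
tool_rot: [-3.141, -0.0, -0.412]
contact_force: [0.7, 0.9, -0.9]
opening: 0.0197
grip_force: 20.0
[0.58258442 0.16492901 0.41549306] [-3.14142934e+00 -2.61556510e-04 -4.12132255e-01] [ 0.15  0.48  1.27 -0.    1.39  2.13]
dx,dy [ 3.03206672 -0.0933443 ] dz 11.293058433317821
[315.2 191. ]
[315.1 226.6]
[315.  254.9]
[314.8 291.1]
```

View pics/w4.png

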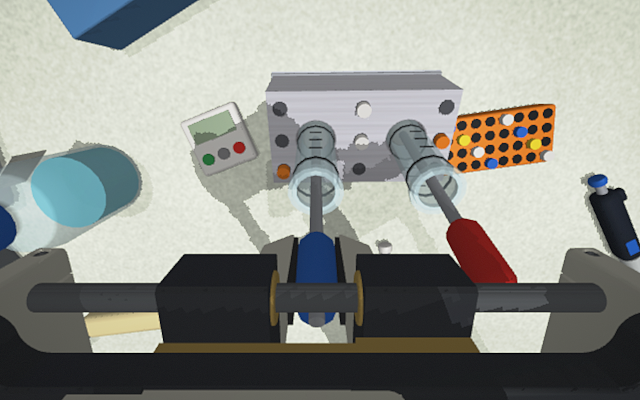

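The handle is between the pads at (316,233–325). I check by mask that it came up with the tool, during the pause.

```bash
python3 -m crank '[[-1,0,0,0,0],[-1,0,0,0,0],[-1,0,0,0,0],[-1,0,0,0,0],[-1,0,0,0,0],[-1,0,0,0,0],[-1,0,0,0,0],[-1,0,0,0,0],[-1,0,0,0,0],[-1,0,0,0,0],[-1,0,0,0,0],[-1,0,0,0,0]]'; python3 - <<'E'
from h import *
for k in(3,4):
    im=cv2.imread(f"pics/w{k}.png")[:,:,::-1].copy(); m,c,s=mask(im,"blue",(285,200,350,283)); print(k,c,s)
s=telemetry.observe(); print(s["tool_pos"],s["contact_force"],s["torque"])
C=cam("side"); im,_=vision.read_camera("side"); m,c,st=mask(im,"blue",(262,170,290,207)); print(c,st)
cv2.imwrite("pics/s5.png",cv2.resize(im[150:240,235:335,::-1],(700,600),interpolation=2))
E
```

```text
time: 6.8
tool_pos: [0.5826, 0.1649, 0.4153]
tool_rot: [3.142, -0.0, -0.412]
contact_force: [0.2, 0.4, -0.1]
opening: 0.0195
grip_force: 20.0
3 [315.21372768 259.40680804] [ 295  232   41   51 1792]
4 [316.02977802 259.49972929] [ 295  232   43   51 1847]
[0.58263118 0.16488385 0.41529574] [ 0.15115523  0.41546485 -0.10284148] [ 0.40936778 -0.12458389  0.02090541]
[277.28813559 192.40677966] [275 186   6  13  59]
```

View pics/s5.png

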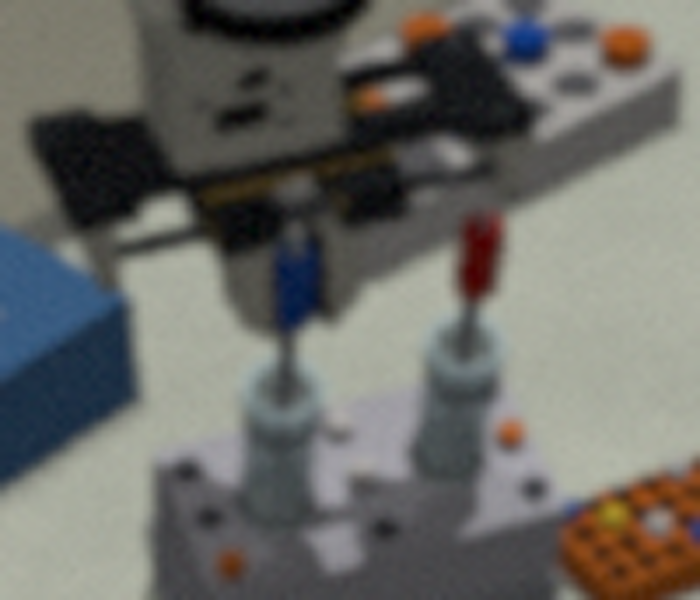

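The handle bottom is at row 232 in the wrist view before and after the lift, so there was no slip and the head is about 11 mm up. The red pestle is unmoved. I finish the pause and start the draw at about 3 cm/s.

```bash
python3 -m crank '[[-1,0,0,0,0],[-1,0,0,0,0],[-1,0,0,0,0],[-1,0,0,0,0],[-1,0,0,0,0],[-1,0,0,0,0],[-1,0,0,0,0],[-1,0,0,0,0],[-1,0,0,0,0],[-1,0,0,0,0]]'; python3 -m crank '[[-1,-0.3,0,-1,0],[-1,-0.8,0,-3,0],[-1,-1.4,0,-5.2,0],[-1,-2,0,-7.6,0],[-1,-2.7,0,-10,0],[-1,-3.3,0,-12.4,0],[-1,-4,0,-14.8,0],[-1,-4.6,0,-17.2,0],[-1,-5.2,0,-19.3,0],[-1,-5.6,0,-21,0],[-1,-5.9,0,-22,0],[-1,-5.9,0,-22,0]]'; python3 -c "
from cell import telemetry;s=telemetry.observe();print(s['tool_pos'],s['contact_force'],s['torque'],s['tool_rot'])"
```

```text
time: 7.68
tool_pos: [0.5826, 0.1649, 0.4153]
tool_rot: [3.142, -0.0, -0.412]
contact_force: [0.0, 1.6, -0.8]
opening: 0.0195
grip_force: 20.0
time: 8.68
tool_pos: [0.5771, 0.1673, 0.4378]
tool_rot: [-3.141, -0.0, -0.412]
contact_force: [0.8, 0.8, -0.8]
opening: 0.0197
grip_force: 20.0
[0.57713818 0.16728438 0.43780518] [ 0.83778817  0.8170315  -0.84817767] [0.31143145 0.03750957 0.06569635] [-3.14131957e+00 -4.91845409e-04 -4.12179761e-01]
```

```bash
python3 -m crank '[[-1,-0.3,0,-1,0],[-1,-0.8,0,-3,0],[-1,-1.4,0,-5.2,0],[-1,-2,0,-7.6,0],[-1,-2.7,0,-10,0],[-1,-3.3,0,-12.4,0],[-1,-4,0,-14.8,0],[-1,-4.6,0,-17.2,0],[-1,-5.2,0,-19.3,0],[-1,-5.6,0,-21,0],[-1,-5.9,0,-22,0],[-1,-5.9,0,-22,0]]'; python3 -c "
from cell import telemetry;s=telemetry.observe();print(s['tool_pos'],s['contact_force'],s['torque'])"; python3 -m crank '[[-1,-0.3,0,-1,0],[-1,-0.8,0,-3,0],[-1,-1.4,0,-5.2,0],[-1,-2,0,-7.6,0],[-1,-2.7,0,-10,0],[-1,-3.3,0,-12.4,0],[-1,-3.9,0,-14.4,0],[-1,-4.3,0,-15.9,0],[-1,-4.5,0,-16.8,0],[-1,-4.5,0,-16.8,0],[-1,-4.5,0,-16.8,0],[-1,-4.5,0,-16.8,0]]'; python3 look.py 6; python3 - <<'E'
from h import *
im=cv2.imread("pics/w6.png")[:,:,::-1].copy(); print(mask(im,"blue",(285,200,350,283))[1:])
s=telemetry.observe(); print(s["contact_force"],s["torque"],(s["tool_pos"]-[.5852,.1638,.4047])@[-.237,.104,.966])
im,_=vision.read_camera("side"); cv2.imwrite("pics/s6.png",np.hstack([cv2.resize(im[150:240,240:320,::-1],(400,450),interpolation=2),cv2.resize(cv2.imread("pics/w6.png")[100:280,260:420],(400,450),interpolation=2)]))
E
```

```text
time: 9.68
tool_pos: [0.5717, 0.1696, 0.4598]
tool_rot: [-3.141, -0.0, -0.412]
contact_force: [0.7, 1.0, -0.7]
opening: 0.0196
grip_force: 20.0
[0.57170529 0.16964565 0.45980038] [ 0.69856727  1.01082845 -0.73564042] [ 0.28200507 -0.04225176  0.03210634]
time: 10.68
tool_pos: [0.5676, 0.1714, 0.4764]
tool_rot: [-3.141, -0.0, -0.412]
contact_force: [0.8, 0.5, -0.6]
opening: 0.0197
grip_force: 20.0
[0.56763353 0.17144341 0.47636216] [-3.14136623e+00 -3.16404722e-04 -4.12152401e-01] [0.16 0.43 1.19 0.   1.52 2.15]
dx,dy [19.34053616 -0.11357898] dz 72.16216398831574
[315.3 152.6]
[315.2 175. ]
[315.1 191.7]
[315.1 211.8]
(array([316.01515152, 259.50811688]), array([ 295,  232,   43,   51, 1848], dtype=int32))
[ 0.30826348  0.48319929 -0.22477864] [ 0.27439742 -0.01338675  0.0236207 ] 0.07414510766178119
```

View pics/s6.png

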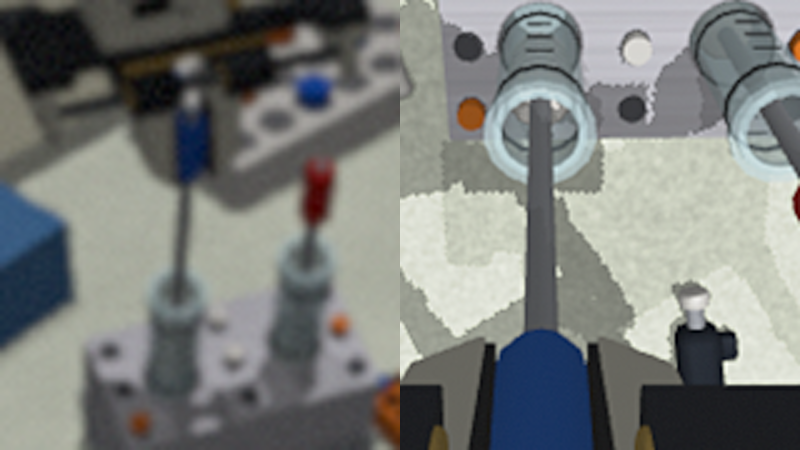

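The handle mask in the wrist view is unchanged (row 232), so nothing slipped. The draw is 74.1 mm along the bore, mid-window, with the tool at rest and low forces. The rod stands centred in the mouth and the red pestle is still down, so I hand in.

```bash
python3 -m crank '[[-1,0,0,0,0],[-1,0,0,0,0],[-1,0,0,0,0],[-1,0,0,0,0]]'; python3 -c "
from cell import ticket;print(ticket.hand_in())"
```

```text
time: 11.12
tool_pos: [0.5677, 0.1714, 0.4761]
tool_rot: [3.142, -0.0, -0.412]
contact_force: [-0.2, 0.6, -0.5]
opening: 0.0195
grip_force: 20.0
the job is handed in; nothing more can be done
None
```

I handed the job in with the blue pestle held at rest about 74 mm up its tube, midway between the rings, after a pause of just over two seconds at about 11 mm; hand-in returned no verdict.

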